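# Find the loose clamp bolt and hold its cap open

### The arm

A 6-joint arm with a two-finger parallel gripper is mounted at the origin on the work surface. World frame = base frame: x ahead of the robot, y to its left, z up, the work surface at z = 0. Lengths are in m, angles in rad, forces in N, time in s.
With the tool pointing down it reaches from about 0.25 to 0.8 m from the base axis. Payload 3.9 kg.
Tool frame: the origin (TCP) lies between the finger pads; the fingertips stand ahead of it and the grasp point (between the pads) lies 5 mm behind it (robot.tcp_to_tips is the z of the fingertips in the tool frame, in m); z points along the fingers, y is the direction in which the jaws open and shut (so a half turn about z gives the same grasp; the last joint's range is limited). The gripper opens to 85 mm and grips with 20 to 120 N. Pads are 22 mm wide; open, the fingers measure 114 mm over their backs; the gripper's body (76 mm by 85 mm) begins 54 mm behind the grasp point. The pads swing forward as they close: fully open they stand 13 mm farther back than shut.
Start: joints at [-1.124, 0.26, -0.138, 1.173, 0, 1.571], TCP at [0.227, -0.473, 0.245] pointing down, gripper open.
Joint ranges: [-2.78, 2.78], [-0.83, 1.72], [-1.28, 1.37], [-1.9, 2.12], [-1.57, 1.48], [-3.14, 3.14]. Speed limits (rad/s): [2.57, 2.57, 3.14, 3.14, 3.14, 3.14].

### API

Orientations are given as [roll, pitch, yaw] about the fixed x, y, z axes, in that order (R = Rz(yaw) Ry(pitch) Rx(roll)).
In Python, from cell import robot gives the robot as it stands.
- The arm moves only by the tool carry_out, never from a script. Its argument "rows" is one flat list of numbers, 7 for each row, row after row: the shift along the tool's x, y, z in units of 40 mm (1.0 is 40 mm), then the turn, a rotation vector about the tool's x, y, z in units of 6 degrees (1.0 is 6 degrees), then the gripper's target within -1 to 1 (fully open at 1, half-way at 0, shut at -1). In form: [x, y, z, wx, wy, wz, claw, x, y, z, wx, wy, wz, claw, ...]. A call has 1 to 10 rows; each row shifts and turns the commanded pose from where the row before left it, along the tool's axes as they then stand; what a row does not reach is not made up. A row lasts 1/12 s, in which the tool goes at most 41.7 mm and 7.16 degrees, less where a joint would pass 70% of its speed; a pose out of reach is approached as far as the arm can. A call is refused whole if a number of a shift passes 1 or a number of a turn 1, either way. A call with a gripper value outside its range is refused whole. The fingers move at their own pace and stop on an object; "force" is the grip in N (left out, the last holds). Time passes only in rows, so rows that do not move let the fingers close. It gives the time, the measured TCP pose, the force and the opening at its end, in the units of the state.
- robot.read_state(): the state, without advancing time (a new reading comes with each control period).
- robot.read_camera(name): name is "side" or "top"; returns a dict with "color" (400x640x3 uint8, red, green, blue), "camera_matrix" (3x3 intrinsics, pixels), "R" (3x3) and "t" (3): a world point X has camera coordinates R X + t. Camera axes: x right, y down, z forward; pixel columns grow to the right and rows downward; lengths in m; the calibration is good to about 2 mm. A picture is of the moment at which its call begins. There is no depth.
- robot.sign_off(): hands the job in, once; it reports no verdict.
Trained networks look in a picture, given as the dict that the camera call returned (one of the last four; its "shot" number tells which), for a name from the list of things; names that differ only in an ending like _2 or _b are one class to them, and where a whole thing is asked for, a point or a joint stands for the part that bears it (a point fixed in the world has none). Each returns a list of dicts, best first, with "score" (0 to 1); they miss things now and then, are a little off and sometimes report something else, mostly with a low value. They report only what shows in the picture. A call takes as long as a camera call.
- robot.look_for(target, picture): "position" ([x, y, z] in m, in world coordinates, good to about 4 mm: the middle of the surface that is visible of it).
The state is a dict: "t": time; "joint_positions": joint angles; "joint_vel": joint speeds; "joint_efforts": joint torques, N m; "position": TCP position; "tcp_rot": TCP orientation; "wrist_force": force on the tool from outside, world axes, zero at the start; "moment": the same for the moment, N m; "opening": opening from 0.0 (shut) to 1.0 (fully open).
Only numpy, scipy, OpenCV 4.12 (cv2) and the standard library are available. Lean on these libraries where they do the work, as an engineer would, in place of code of your own. Each camera call takes 0.05 s, during which the arm holds its last target.

### The job

One of the three bolts that clamp the printing block has worked loose: tap the bolt heads from above until you find the one that drops, leaving it pushed down. Then lift the hinged cap over that bolt's lock nut (the cap just in front of it) about 50 degrees open and finish while still holding it open and still with the gripper's fingers, so that its nut can be reached. Keep the other two caps shut, open no cap before its bolt has dropped, and leave the brush, jar and paddle where they are.

Things in the scene. Friction and masses are not known exactly. Their poses are not given: they have to be found in the camera images.
- rail: Fixed steel clamp beam, 390 mm long, holding a carved wooden block. Origin on the bench; x points across the beam away from the robot to the block (yaw up to 0.25 rad), y along it to the left. Three stations at y = +120, 0, -120 mm: each an upright bolt at x = +38 mm and, on the robot's side, a hinged cap over its lock nut (hinge at x = 0). Beam top 48 mm high, block top 28 mm.
- head_left (a point): Centre of the top of the left bolt's hexagonal head (y = +120 mm on the beam): head 27 mm across the corners, 12 mm high, top 70 mm above the bench while it stands up. It can only move straight down.
- bolt_left (a joint): How far the left bolt has dropped, m: 0 standing up, 0.008 fully down. A tight bolt does not give (under 1 mm); the loose one drops up to 8 mm under a push of about 3 N and stays down. All three read 0 and look the same at the start; which one is loose changes.
- knob_left (a point): Centre of the left cap's grip: a short bar lying along the beam's y, 24 mm long between flat ends and 18 mm thick, on a 10 mm stem, 90 mm above the bench and 35 mm above the cap when shut; then 60 mm from the hinge axis towards the robot and 38 mm above it. Pinched by its flat ends it can turn between the fingers.
- hinge_left (a point): Middle of the left cap's hinge axis (axis along the beam's y), 52 mm above the bench; origin and axes of the cap plate: 80 mm long from the hinge towards the robot, 64 mm wide, 6 mm thick.
- cap_left (a joint): Opening angle of the left cap, rad: 0 shut (level), 1.1 at its stop; the robot-side end swings up and over towards its bolt. Light spring and weight, 1 to 2 N at the grip: it snaps shut when let go.
- head_middle (a point): Centre of the top of the middle bolt's hexagonal head: head 27 mm across the corners, 12 mm high, top 70 mm above the bench while it stands up. It can only move straight down.
- bolt_middle (a joint): How far the middle bolt has dropped, m: 0 standing up, 0.008 fully down. A tight bolt does not give (under 1 mm); the loose one drops up to 8 mm under a push of about 3 N and stays down. All three read 0 and look the same at the start; which one is loose changes.
- knob_middle (a point): Centre of the middle cap's grip: a short bar lying along the beam's y, 24 mm long between flat ends and 18 mm thick, on a 10 mm stem, 90 mm above the bench and 35 mm above the cap when shut; then 60 mm from the hinge axis towards the robot and 38 mm above it. Pinched by its flat ends it can turn between the fingers.
- hinge_middle (a point): Middle of the middle cap's hinge axis (axis along the beam's y), 52 mm above the bench; origin and axes of the cap plate: 80 mm long from the hinge towards the robot, 64 mm wide, 6 mm thick.
- cap_middle (a joint): Opening angle of the middle cap, rad: 0 shut (level), 1.1 at its stop; the robot-side end swings up and over towards its bolt. Light spring and weight, 1 to 2 N at the grip: it snaps shut when let go.
- head_right (a point): Centre of the top of the right bolt's hexagonal head (y = -120 mm on the beam): head 27 mm across the corners, 12 mm high, top 70 mm above the bench while it stands up. It can only move straight down.
- bolt_right (a joint): How far the right bolt has dropped, m: 0 standing up, 0.008 fully down. A tight bolt does not give (under 1 mm); the loose one drops up to 8 mm under a push of about 3 N and stays down. All three read 0 and look the same at the start; which one is loose changes.
- knob_right (a point): Centre of the right cap's grip: a short bar lying along the beam's y, 24 mm long between flat ends and 18 mm thick, on a 10 mm stem, 90 mm above the bench and 35 mm above the cap when shut; then 60 mm from the hinge axis towards the robot and 38 mm above it. Pinched by its flat ends it can turn between the fingers.
- hinge_right (a point): Middle of the right cap's hinge axis (axis along the beam's y), 52 mm above the bench; origin and axes of the cap plate: 80 mm long from the hinge towards the robot, 64 mm wide, 6 mm thick.
- cap_right (a joint): Opening angle of the right cap, rad: 0 shut (level), 1.1 at its stop; the robot-side end swings up and over towards its bolt. Light spring and weight, 1 to 2 N at the grip: it snaps shut when let go.
- brush: Bystander: loose flat wooden pigment brush, 165 mm by 100 mm by 18 mm high, left of the beam. Origin under the joint of handle and head; handle towards its -x.
- jar: Bystander: white lidded ceramic jar, 64 mm wide and 85 mm high, right of the beam. Origin under its centre.
- paddle: Bystander: loose wooden stirring paddle, 210 mm long along its x, 45 mm wide, 8 mm thick, left of the carved block. Origin on its underside, 10 mm from the middle of its length.

How it is judged:
By the outcome, as a careful person would: the job done as asked, in the order asked, and still so for the second after the job is handed in, while the arm keeps its last pose, push and grip.
It also fails if it takes over 48 s, if anything falls off the work surface, if the arm or the gripper's body presses on something with over 40 N, if the wrist force passes 120 N, or if a joint passes its speed limit or range.

## Working session

There is one attempt and no reset: what is moved stays moved. The work goes in short steps, Python scripts to look and compute and a tool call to move; the robot and the scene stay as the last step left them, time stands still between calls to the robot, and variables do not carry over. Pictures are saved under pics/ and viewed, and the job is handed in when it is done.

Besides the shell and the picture viewer there is one more tool, called after "Emit:" by a JSON object that holds its "api" and its "payload". carry_out: Moves the arm, as the interface text tells. Its arguments: {"type":"object","properties":{"rows":{"type":"array"},"force":{"type":"number"}},"required":["rows"]}

```bash
mkdir -p pics; ls; python3 - <<'E'
from cell import robot
import cv2,json
s=robot.read_state();print({k:(v if not hasattr(v,'round') else v) for k,v in s.items()})
print(robot.tcp_to_tips)
for n in ("top","side"):
    p=robot.read_camera(n)
    cv2.imwrite(f"pics/{n}0.png",p["color"][:,:,::-1])
    print(n,p["camera_matrix"],p["R"],p["t"])
    for t in ["head_left","head_middle","head_right","knob_left","knob_middle","knob_right","hinge_left","hinge_right","rail","brush","jar","paddle"]:
        try: print(t,[( [round(float(c),4) for c in d["position"]],round(d["score"],2)) for d in robot.look_for(t,p)[:4]])
        except Exception as e: print(t,e)
E
```

```text
pics
{'t': 0.0, 'joint_positions': array([-1.12399786e+00,  2.60672385e-01, -1.39394658e-01,  1.17267116e+00,
        2.39478735e-05,  1.57075282e+00]), 'joint_vel': array([-0.00120947, -0.00129545, -0.00134134, -0.00076712,  0.00026564,
       -0.00221448]), 'joint_efforts': array([-4.10788562e-05, -4.05680215e+01,  2.53921759e+01,  1.86933222e-02,
       -9.43154009e-05,  1.17811689e-05]), 'position': array([ 0.2265662 , -0.47287021,  0.24446128]), 'tcp_rot': array([-3.13965078e+00, -2.40323048e-05,  4.46841926e-01]), 'wrist_force': array([0.09575948, 0.57645582, 0.4786549 ]), 'moment': array([ 0.02983566, -0.00127581, -0.02460302]), 'opening': 0.9996470049512375}
0.014
top [[405.09498542   0.         323.42493997]
 [  0.         405.09498542 200.68028051]
 [  0.           0.           1.        ]] [[-0.04476165 -0.99898729  0.00455892]
 [-0.97882479  0.04294486 -0.20014439]
 [ 0.19974592 -0.01342118 -0.97975581]] [0.07125438 0.63189285 1.05859602]
head_left [([0.6123, 0.1328, 0.0694], 0.44), ([0.5217, -0.106, 0.0571], 0.2)]
head_middle [([0.6041, 0.0171, 0.0709], 0.39)]
head_right
[... 644 characters left out ...]
433   0.58434363 -0.68955974]
 [ 0.40942206 -0.55486001 -0.72422645]] [0.52555601 0.31131408 1.00053068]
head_left [([0.6081, 0.1378, 0.0713], 0.59)]
head_middle []
head_right [([0.5222, 0.0243, 0.0546], 0.4), ([0.5216, -0.0987, 0.05], 0.35), ([0.603, 0.0178, 0.0678], 0.3)]
knob_left [([0.5242, 0.1439, 0.0524], 0.7)]
knob_middle [([0.5214, 0.0232, 0.0572], 0.95)]
knob_right [([0.5203, -0.1004, 0.0579], 0.92), ([0.5443, 0.3027, 0.0084], 0.41)]
hinge_left [([0.5264, 0.1435, 0.055], 0.64)]
hinge_right [([0.5218, -0.0969, 0.0519], 0.61)]
rail [([0.648, 0.0528, 0.027], 0.56)]
brush [([0.5445, 0.3021, 0.0105], 0.67)]
jar [([0.5532, -0.2537, 0.0588], 0.69)]
paddle [([0.7641, 0.3054, 0.0081], 0.61)]
```

View pics/top0.png

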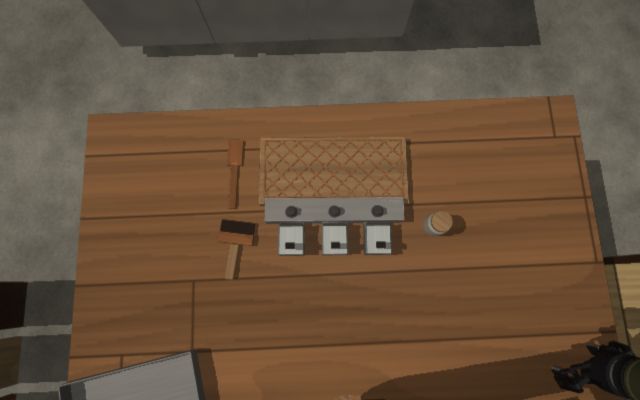

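View pics/side0.png

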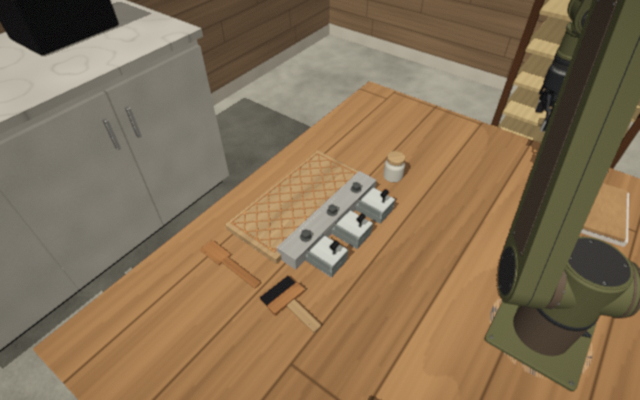

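The top view shows bolt heads near (291,212), (334,211) and (377,211), with dark cap grips near (290,245), (335,245) and (380,244). The brush and paddle are on the left and the jar is on the right. I'll zoom in to get accurate pixels.

```bash
python3 - <<'E'
import cv2
a=cv2.imread("pics/top0.png")[190:265,255:415]
cv2.imwrite("pics/topz.png",cv2.resize(a,None,fx=5,fy=5,interpolation=cv2.INTER_CUBIC))
a=cv2.imread("pics/side0.png")[165:280,270:405]
cv2.imwrite("pics/sidez.png",cv2.resize(a,None,fx=5,fy=5,interpolation=cv2.INTER_CUBIC))
E
```

```text
(no output)
```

View pics/topz.png

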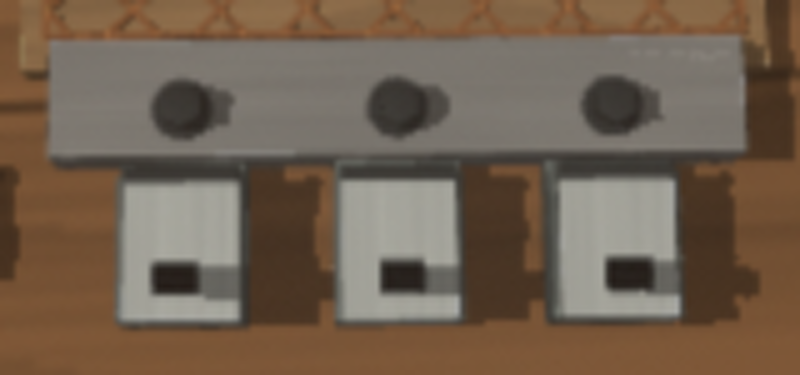

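View pics/sidez.png

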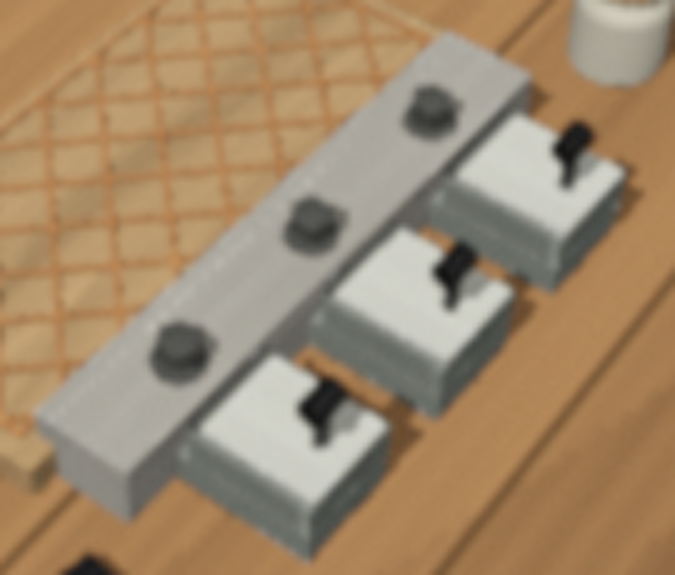

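The zooms show hex heads on the beam and three closed caps, each with a black grip bar. Heads are at topz (181,108), (397,107) and (612,104). Grips are at (175,278), (403,276) and (630,274). Next I'll fit the rail pose to both views.

```bash
cat > h.py <<'E'
import numpy as np
from scipy.optimize import least_squares
CT=dict(K=np.array([[405.09498542,0,323.42493997],[0,405.09498542,200.68028051],[0,0,1]]),R=np.array([[-0.04476165,-0.99898729,0.00455892],[-0.97882479,0.04294486,-0.20014439],[0.19974592,-0.01342118,-0.97975581]]),t=np.array([0.07125438,0.63189285,1.05859602]))
CS=dict(K=np.array([[414.35254301,0,321.29322381],[0,414.35254301,202.20026256],[0,0,1]]),R=np.array([[-0.80580623,-0.5921764,-0.00185004],[-0.4278433,0.58434363,-0.68955974],[0.40942206,-0.55486001,-0.72422645]]),t=np.array([0.52555601,0.31131408,1.00053068]))
def proj(C,X):
    c=C['R']@X+C['t']; p=C['K']@c; return p[:2]/p[2]
def w(p,L):
    c,s=np.cos(p[2]),np.sin(p[2]); return np.array([p[0]+c*L[0]-s*L[1],p[1]+s*L[0]+c*L[1],L[2]])
E
python3 - <<'E'
from h import *
hd=[(.038,y,.07) for y in(.12,0,-.12)]; kn=[(-.06,y,.094) for y in(.12,0,-.12)]
ft=lambda a,ox,oy:[np.array([ox+(u+.5)/5-.5,oy+(v+.5)/5-.5]) for u,v in a]
T=ft([(181,108),(397,107),(612,104),(175,278),(403,276),(630,274)],255,190)
S=ft([(181,344),(313,219),(433,104),(324,402),(457,265),(573,146)],270,165)
def f(p,cs=((CT,T),(CS,S))): return np.concatenate([proj(C,w(p,L))-q for C,P in cs for L,q in zip(hd+kn,P)])
for cs in (((CT,T),),((CS,S),),((CT,T),(CS,S))):
    r=least_squares(f,[.55,0,0],args=(cs,)); print(r.x.round(4)); print(f(r.x,cs).reshape(-1,2).round(2).tolist())
p=r.x
for L in hd+kn: print(w(p,L).round(4))
E
```

```text
[ 0.567   0.0165 -0.0329]
[[-0.49, -0.41], [0.1, -0.69], [0.83, -0.56], [-0.14, 0.63], [-0.18, 0.51], [-0.1, 0.39]]
[ 0.5629  0.0184 -0.0324]
[[-0.43, -0.01], [-0.06, -0.62], [-0.07, -0.57], [0.12, 0.74], [0.02, 0.48], [0.43, -0.37]]
[ 0.5653  0.017  -0.0321]
[[-0.66, 0.24], [-0.06, -0.07], [0.68, 0.02], [-0.29, 1.32], [-0.32, 1.16], [-0.22, 1.0], [-0.79, -0.73], [-0.45, -1.26], [-0.48, -1.15], [-0.3, -0.04], [-0.43, -0.22], [-0.04, -1.0]]
[0.6071 0.1357 0.07  ]
[0.6032 0.0158 0.07  ]
[ 0.5994 -0.1042  0.07  ]
[0.5092 0.1388 0.094 ]
[0.5053 0.0189 0.094 ]
[ 0.5014 -0.101   0.094 ]
```

Emit:
{"api": "carry_out", "payload": {"rows": [0,0,0,0,0,0.9,-1,0,0,0,0,0,0.9,-1,0,0,0,0,0,0.9,-1,0,0,0,0,0,0.9,-1,0,0,0,0,0,0.97,-1,0,0,0,0,0,0,-1], "force": 30}}

```text
t: 1.8
position: [0.2268, -0.4735, 0.2453]
tcp_rot: [3.142, -0.0, -0.033]
wrist_force: [-0.6, 0.2, 1.0]
opening: 0.139
```

```bash
cat >> h.py <<'E'
P=[.5653,.017,-.0321]
def go(tgt):
    from cell import robot
    from scipy.spatial.transform import Rotation as Ro
    s=robot.read_state(); R=Ro.from_euler('xyz',s['tcp_rot']).as_matrix()
    d=R.T@(np.array(tgt)-s['position'])/.04
    print('t',round(s['t'],2),'pos',s['position'].round(4),'rot',s['tcp_rot'].round(4),'F',s['wrist_force'].round(2),'op',round(s['opening'],3),'delta units',d.round(3))
E
python3 -c "
from h import *
go(w(P,(.038,-.12,.115)))"
```

```text
t 1.8 pos [ 0.2268 -0.4735  0.2453] rot [ 3.1416 -0.     -0.0334] F [-0.64  0.22  0.98] op 0.139 delta units [ 9.001 -9.539  3.258]
```

Emit:
{"api": "carry_out", "payload": {"rows": [0.6,-0.64,0,0,0,0,-1,0.6,-0.64,0,0,0,0,-1,0.6,-0.64,0,0,0,0,-1,0.6,-0.64,0,0,0,0,-1,0.6,-0.64,0,0,0,0,-1,0.6,-0.64,0,0,0,0,-1,0.6,-0.64,0,0,0,0,-1,0.6,-0.64,0,0,0,0,-1,0.6,-0.64,0,0,0,0,-1,0.6,-0.64,0,0,0,0,-1]}}

```text
t: 2.63
position: [0.4759, -0.2238, 0.2455]
tcp_rot: [3.141, -0.0, -0.029]
wrist_force: [0.4, 0.5, -1.6]
opening: -0.001
```

Emit:
{"api": "carry_out", "payload": {"rows": [0.6,-0.63,0.3,0,0,0,-1,0.6,-0.63,0.4,0,0,0,-1,0.6,-0.63,0.4,0,0,0,-1,0.6,-0.63,0.4,0,0,0,-1,0.6,-0.62,0.4,0,0,0,-1,0,0,0.6,0,0,0,-1,0,0,0,0,0,0,-1]}}

```text
t: 3.22
position: [0.5972, -0.1013, 0.1405]
tcp_rot: [-3.141, 0.007, -0.026]
wrist_force: [-0.8, 0.9, -1.1]
opening: 0.001
```

```bash
python3 -c "
from h import *
go(w(P,(.038,-.12,.09)))
from cell import robot
import cv2
for n in('top','side'):
  p=robot.read_camera(n)['color'][:,:,::-1]
  a=p[170:270,250:450] if n=='top' else p[100:280,260:460]
  cv2.imwrite(f'pics/{n}1.png',cv2.resize(a,None,fx=3,fy=3,interpolation=2))
"
```

```text
t 3.22 pos [ 0.5972 -0.1013  0.1405] rot [-3.1406  0.0075 -0.0262] F [-0.84  0.91 -1.06] op 0.001 delta units [0.068 0.071 1.262]
```

View pics/top1.png

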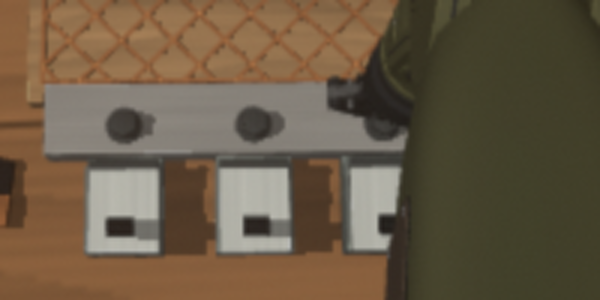

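View pics/side1.png

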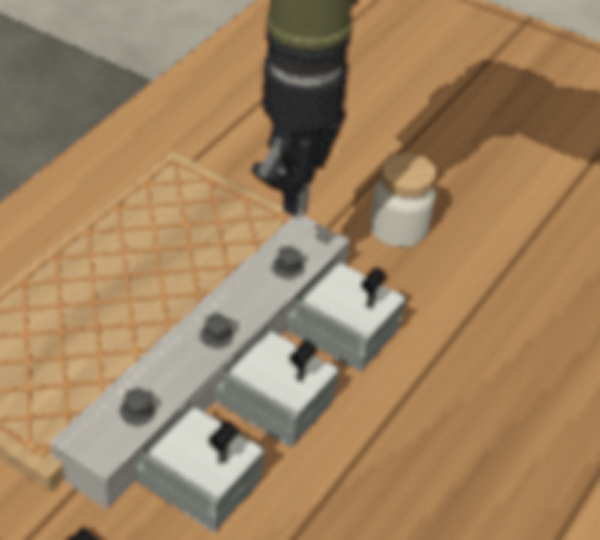

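The closed fingers are above the right bolt: tip at about (295,212) and head at (289,262) in the side crop. All caps are shut. Going down to just above the head.

Emit:
{"api": "carry_out", "payload": {"rows": [0.07,0.07,0.4,0,0,0,-1,0,0,0.4,0,0,0,-1,0,0,0.4,0,0,0,-1,0,0,0,0,0,0,-1,0,0,0,0,0,0,-1]}}

```text
t: 3.73
position: [0.601, -0.1073, 0.0984]
tcp_rot: [3.141, -0.0, -0.033]
wrist_force: [0.7, -0.8, 0.4]
opening: -0.0
```

Emit:
{"api": "carry_out", "payload": {"rows": [0,0,0.06,0,0,0,-1,0,0,0.06,0,0,0,-1,0,0,0.06,0,0,0,-1,0,0,0,0,0,0,-1]}}

```text
t: 4.07
position: [0.6016, -0.1065, 0.0904]
tcp_rot: [3.141, -0.001, -0.032]
wrist_force: [0.8, 0.3, -0.0]
opening: 0.001
```

Emit:
{"api": "carry_out", "payload": {"rows": [-0.04,-0.05,0.06,0,0,0,-1,0,0,0.06,0,0,0,-1,0,0,0.06,0,0,0,-1,0,0,0,0,0,0,-1]}}

```text
t: 4.4
position: [0.5999, -0.1041, 0.0838]
tcp_rot: [-3.141, -0.0, -0.031]
wrist_force: [-1.6, 0.3, 6.9]
opening: -0.001
```

Emit:
{"api": "carry_out", "payload": {"rows": [0,0,0.06,0,0,0,-1,0,0,0.06,0,0,0,-1,0,0,0,0,0,0,-1]}}

```text
t: 4.65
position: [0.6001, -0.1041, 0.0836]
tcp_rot: [3.141, -0.003, -0.031]
wrist_force: [-10.0, 2.4, 33.1]
opening: -0.003
```

The right bolt held at 33 N without moving, so it's tight. Next is the middle bolt.

Emit:
{"api": "carry_out", "payload": {"rows": [0,0,-0.5,0,0,0,-1,0,0,-0.4,0,0,0,-1,0,-0.75,0,0,0,0,-1,0,-0.75,0,0,0,0,-1,0,-0.75,0,0,0,0,-1,0,-0.75,0,0,0,0,-1,0,0,0,0,0,0,-1,0,0,0.4,0,0,0,-1,0,0,0,0,0,0,-1,0,0,0,0,0,0,-1]}}

```text
t: 5.48
position: [0.6024, -0.0005, 0.0972]
tcp_rot: [-3.129, 0.003, -0.007]
wrist_force: [-0.3, -0.2, 0.0]
opening: 0.003
```

```bash
python3 -c "
from h import *
go(w(P,(.038,0,.084)))"
```

```text
t 5.48 pos [ 6.024e-01 -5.000e-04  9.720e-02] rot [-3.129e+00  3.000e-03 -6.600e-03] F [-0.3  -0.17  0.04] op 0.003 delta units [ 0.021 -0.403  0.335]
```

Emit:
{"api": "carry_out", "payload": {"rows": [0,0,0,0,0,0,-1,0,0,0,0,0,0,-1]}}

```text
t: 5.65
position: [0.6038, -0.0005, 0.0986]
tcp_rot: [-3.129, -0.0, -0.007]
wrist_force: [-0.7, 0.2, 0.9]
opening: 0.002
```

```bash
python3 -c "
from h import *
go(w(P,(.038,0,.084)))
from cell import robot
print(robot.read_state()['joint_positions'])"
```

```text
t 5.65 pos [ 6.038e-01 -5.000e-04  9.860e-02] rot [-3.1287e+00 -4.0000e-04 -6.8000e-03] F [-0.72  0.18  0.88] op 0.002 delta units [-0.016 -0.402  0.37 ]
[-0.0073628   0.48541029 -0.19014236  0.89482753  0.01294004  3.14098379]
```

Joint 6 is at its 3.14 limit. I'll do a half turn, which gives the same grasp.

Emit:
{"api": "carry_out", "payload": {"rows": [0,0,-0.5,0,0,-0.99,-1,0,0,-0.5,0,0,-0.99,-1,0,0,0,0,0,-0.99,-1,0,0,0,0,0,-0.99,-1,0,0,0,0,0,-0.99,-1,0,0,0,0,0,-0.99,-1,0,0,0,0,0,-0.99,-1,0,0,0,0,0,-0.99,-1,0,0,0,0,0,-0.99,-1,0,0,0,0,0,-0.99,-1]}}

```text
t: 6.48
position: [0.6038, -0.0008, 0.1389]
tcp_rot: [-3.136, -0.012, 1.035]
wrist_force: [-0.5, -1.5, 0.4]
opening: 0.003
```

Emit:
{"api": "carry_out", "payload": {"rows": [0,0,0,0,0,-0.99,-1,0,0,0,0,0,-0.99,-1,0,0,0,0,0,-0.99,-1,0,0,0,0,0,-0.99,-1,0,0,0,0,0,-0.99,-1,0,0,0,0,0,-0.99,-1,0,0,0,0,0,-0.99,-1,0,0,0,0,0,-0.99,-1,0,0,0,0,0,-0.99,-1,0,0,0,0,0,-0.99,-1]}}

```text
t: 7.32
position: [0.6039, -0.0008, 0.1388]
tcp_rot: [3.134, -0.011, 2.072]
wrist_force: [0.3, -0.2, -0.6]
opening: 0.005
```

Emit:
{"api": "carry_out", "payload": {"rows": [0,0,0,0,0,-0.99,-1,0,0,0,0,0,-0.99,-1,0,0,0,0,0,-0.99,-1,0,0,0,0,0,-0.99,-1,0,0,0,0,0,-0.99,-1,0,0,0,0,0,-0.99,-1,0,0,0,0,0,-0.99,-1,0,0,0,0,0,-0.99,-1,0,0,0,0,0,-0.99,-1,0,0,0,0,0,-0.99,-1]}}

```text
t: 8.15
position: [0.6038, -0.0008, 0.1388]
tcp_rot: [3.129, 0.001, 3.109]
wrist_force: [-0.3, -1.2, -0.2]
opening: -0.002
```

Emit:
{"api": "carry_out", "payload": {"rows": [0,0,0,0,0,0,-1,0,0,0,0,0,0,-1]}}

```text
t: 8.32
position: [0.6038, -0.0006, 0.1386]
tcp_rot: [3.129, 0.0, 3.101]
wrist_force: [0.6, -0.5, -1.4]
opening: 0.003
```

```bash
python3 -c "
from h import *
go(w(P,(.038,0,.09)))"
```

```text
t 8.32 pos [ 6.038e-01 -6.000e-04  1.386e-01] rot [3.1286e+00 2.0000e-04 3.1014e+00] F [ 0.57 -0.55 -1.35] op 0.003 delta units [0.029 0.393 1.221]
```

Emit:
{"api": "carry_out", "payload": {"rows": [0.03,0.39,0.3,0.12,0,-0.08,-1,0,0,0.4,0,0,0,-1,0,0,0.45,0,0,0,-1,0,0,0,0,0,0,-1,0,0,0,0,0,0,-1]}}

```text
t: 8.73
position: [0.6019, 0.0154, 0.0918]
tcp_rot: [3.141, -0.003, 3.111]
wrist_force: [-0.1, 0.2, 0.8]
opening: 0.002
```

Emit:
{"api": "carry_out", "payload": {"rows": [0,0,0.06,0,0,0,-1,0,0,0.06,0,0,0,-1,0,0,0.06,0,0,0,-1,0,0,0,0,0,0,-1]}}

```text
t: 9.07
position: [0.6031, 0.0154, 0.0854]
tcp_rot: [3.141, 0.0, 3.112]
wrist_force: [-0.1, 0.1, -0.1]
opening: 0.0
```

```bash
python3 -c "
from h import *
go(w(P,(.038,0,.084)))"
```

```text
t 9.07 pos [0.6031 0.0154 0.0854] rot [3.1410e+00 1.0000e-04 3.1125e+00] F [-0.1   0.08 -0.05] op 0.0 delta units [-0.005  0.009  0.035]
```

Emit:
{"api": "carry_out", "payload": {"rows": [0,0,0.06,0,0,0,-1,0,0,0.06,0,0,0,-1,0,0,0,0,0,0,-1,0,0,0,0,0,0,-1]}}

```text
t: 9.4
position: [0.603, 0.0156, 0.0804]
tcp_rot: [3.141, -0.0, 3.113]
wrist_force: [0.6, 0.5, -0.6]
opening: -0.001
```

Emit:
{"api": "carry_out", "payload": {"rows": [0,0,0.06,0,0,0,-1,0,0,0.06,0,0,0,-1,0,0,0,0,0,0,-1]}}

```text
t: 9.65
position: [0.6031, 0.0156, 0.0761]
tcp_rot: [3.141, 0.0, 3.113]
wrist_force: [-0.5, -0.1, 5.0]
opening: -0.003
```

Emit:
{"api": "carry_out", "payload": {"rows": [0,0,0.04,0,0,0,-1,0,0,0.04,0,0,0,-1,0,0,0,0,0,0,-1]}}

```text
t: 9.9
position: [0.6032, 0.0156, 0.0758]
tcp_rot: [3.141, 0.002, 3.113]
wrist_force: [-6.2, 0.4, 22.8]
opening: 0.001
```

The tip stopped at 0.0758, against 0.0836 on the tight bolt. So the middle bolt dropped 7.8 mm and is on its stop. Raising, opening halfway and moving over the middle grip.

Emit:
{"api": "carry_out", "payload": {"rows": [0,0,-0.5,0,0,0,-1,0,0,-0.7,0,0,0,-1,0,0,-0.8,0,0,0,0.1,0.6,0,0,0,0,0,0.1,0.6,0,0,0,0,0,0.1,0.6,0,0,0,0,0,0.1,0.6,0,0,0,0,0,0.1,0,0,0,0,0,0,0.1,0,0,0,0,0,0,0.1]}}

```text
t: 10.65
position: [0.5054, 0.0183, 0.1522]
tcp_rot: [3.141, -0.002, 3.113]
wrist_force: [0.7, -0.6, 0.1]
opening: 0.548
```

```bash
python3 -c "
from h import *
go(w(P,(-.06,0,.085)))
from cell import robot
import cv2
for n in('top','side'):
  p=robot.read_camera(n); c=p['color'][:,:,::-1]
  a=c[170:270,250:450] if n=='top' else c[100:280,260:460]
  cv2.imwrite(f'pics/{n}2.png',cv2.resize(a,None,fx=3,fy=3,interpolation=2))
"
```

```text
t 10.65 pos [0.5054 0.0183 0.1522] rot [ 3.1411e+00 -1.6000e-03  3.1132e+00] F [ 0.69 -0.63  0.08] op 0.548 delta units [0.    0.015 1.679]
```

View pics/side2.png

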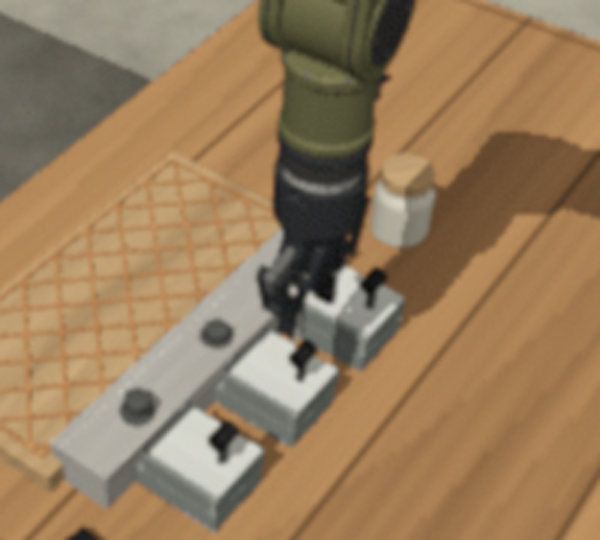

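View pics/top2.png

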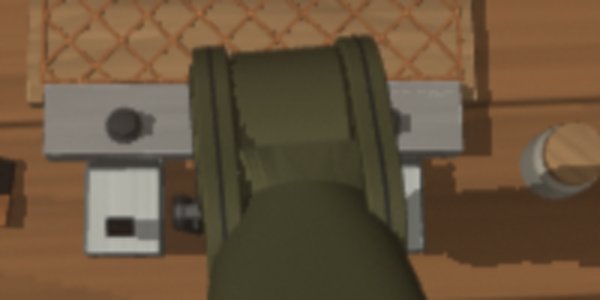

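In the side view, the middle head at (217,333) now sits flush-low compared with the left head at (138,407). The fingers straddle the middle grip at (303,358). Descending.

Emit:
{"api": "carry_out", "payload": {"rows": [0,0,0.4,0,0,0,0.1,0,0.01,0.4,0,0,0,0.1,0,0,0.2,0,0,0,0.1,0,0,0.2,0,0,0,0.1,0,0,0,0,0,0,0.1]}}

```text
t: 11.17
position: [0.5065, 0.0186, 0.1028]
tcp_rot: [3.141, -0.003, 3.113]
wrist_force: [0.0, 0.7, -0.3]
opening: 0.549
```

Emit:
{"api": "carry_out", "payload": {"rows": [0,0,0.16,0,0,0,0.1,0,0,0.16,0,0,0,0.1,0,0,0.16,0,0,0,0.1,0,0,0,0,0,0,0.1,0,0,0,0,0,0,0.1]}}

```text
t: 11.58
position: [0.5066, 0.0187, 0.0849]
tcp_rot: [3.141, -0.001, 3.113]
wrist_force: [-1.3, 0.5, -0.8]
opening: 0.551
```

```bash
python3 -c "
from h import *
go(w(P,(-.06,0,.085)))
from cell import robot
import cv2
p=robot.read_camera('side'); c=p['color'][:,:,::-1]
cv2.imwrite('pics/side3.png',cv2.resize(c[170:270,290:420],None,fx=5,fy=5,interpolation=2))
"
```

```text
t 11.58 pos [0.5066 0.0187 0.0849] rot [ 3.1411e+00 -1.3000e-03  3.1130e+00] F [-1.33  0.54 -0.83] op 0.551 delta units [ 0.031  0.005 -0.003]
```

View pics/side3.png

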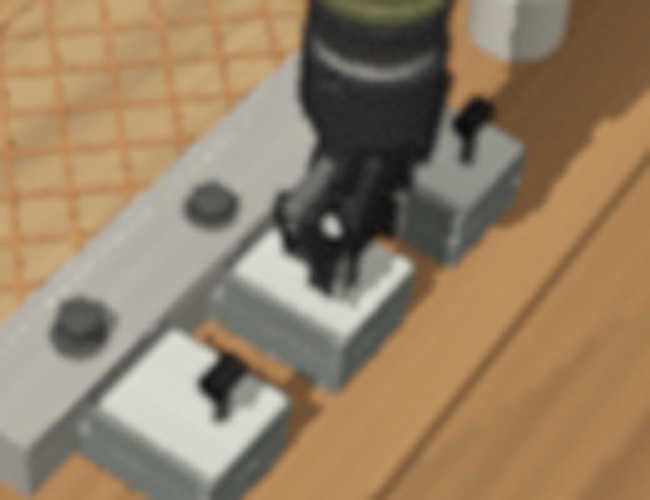

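The fingers are around the middle grip at about (335,275), and the caps are shut. Closing.

Emit:
{"api": "carry_out", "payload": {"rows": [0.03,0,0,0,0,0,-1,0,0,0,0,0,0,-1,0,0,0,0,0,0,-1,0,0,0,0,0,0,-1,0,0,0,0,0,0,-1,0,0,0,0,0,0,-1], "force": 35}}

```text
t: 12.13
position: [0.5057, 0.0174, 0.0858]
tcp_rot: [-3.139, 0.0, 3.112]
wrist_force: [-1.2, -5.1, 4.1]
opening: 0.276
```

```bash
python3 -c "
import numpy as np
from math import *
# arc from current TCP; start grip at 0: rail-frame steps, tool: x=-railx, z=-z
f=lambda a:(-60*cos(a)+38*sin(a),38*cos(a)+60*sin(a))
n=12
for i in range(n):
  a,b=radians(51*i/n),radians(51*(i+1)/n)
  p,q=f(a),f(b); print(round(-(q[0]-p[0])/40,3),round(-(q[1]-p[1])/40,3))
"
```

```text
-0.075 -0.109
-0.082 -0.103
-0.09 -0.096
-0.097 -0.089
-0.103 -0.082
-0.109 -0.074
-0.114 -0.066
-0.119 -0.057
-0.122 -0.048
-0.126 -0.039
-0.128 -0.03
-0.13 -0.02
```

The fingers stopped at 23.5 mm, so the grip is held. Lifting along the arc, with a check halfway.

Emit:
{"api": "carry_out", "payload": {"rows": [-0.075,0,-0.11,0,0,0,-1,-0.08,0,-0.1,0,0,0,-1,-0.09,0,-0.095,0,0,0,-1,-0.095,0,-0.09,0,0,0,-1,-0.105,0,-0.08,0,0,0,-1,-0.11,0,-0.075,0,0,0,-1,0,0,0,0,0,0,-1,0,0,0,0,0,0,-1]}}

```text
t: 12.8
position: [0.5246, 0.0168, 0.106]
tcp_rot: [-3.139, -0.007, 3.112]
wrist_force: [-4.4, -5.3, -1.1]
opening: 0.272
```

```bash
python3 -c "
from h import *
go(w(P,(-.06,0,.085)))
from cell import robot
import cv2
p=robot.read_camera('side'); c=p['color'][:,:,::-1]
cv2.imwrite('pics/side4.png',cv2.resize(c[170:270,290:420],None,fx=5,fy=5,interpolation=2))
"
```

```text
t 12.8 pos [0.5246 0.0168 0.106 ] rot [-3.1392 -0.0072  3.1121] F [-4.42 -5.34 -1.09] op 0.272 delta units [0.479 0.041 0.528]
```

View pics/side4.png

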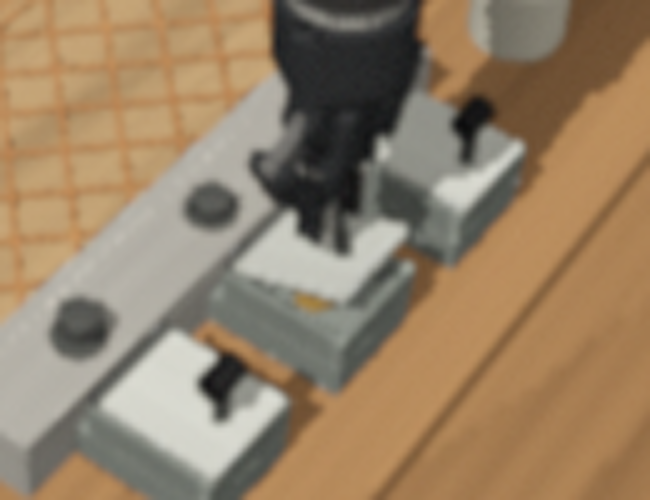

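The middle cap is opening, with the lifted plate and yellow nut visible at about (310,300). The other caps are shut. Continuing along the arc.

Emit:
{"api": "carry_out", "payload": {"rows": [-0.115,0,-0.065,0,0,0,-1,-0.12,0,-0.055,0,0,0,-1,-0.12,0,-0.05,0,0,0,-1,-0.125,0,-0.04,0,0,0,-1,-0.13,0,-0.03,0,0,0,-1,-0.13,0,-0.02,0,0,0,-1,0,0,0,0,0,0,-1,0,0,0,0,0,0,-1,0,0,0,0,0,0,-1]}}

```text
t: 13.6
position: [0.5545, 0.0158, 0.1173]
tcp_rot: [-3.139, -0.006, 3.112]
wrist_force: [-5.5, -5.9, 3.8]
opening: 0.275
```

```bash
python3 -c "
from h import *
go(w(P,(-.0095,0,.1174)))
from cell import robot
import cv2
p=robot.read_camera('side'); c=p['color'][:,:,::-1]
cv2.imwrite('pics/side5.png',cv2.resize(c[170:270,290:420],None,fx=5,fy=5,interpolation=2))
"
```

```text
t 13.6 pos [0.5545 0.0158 0.1173] rot [-3.139  -0.0059  3.112 ] F [-5.48 -5.93  3.79] op 0.275 delta units [-0.03   0.04  -0.002]
```

View pics/side5.png

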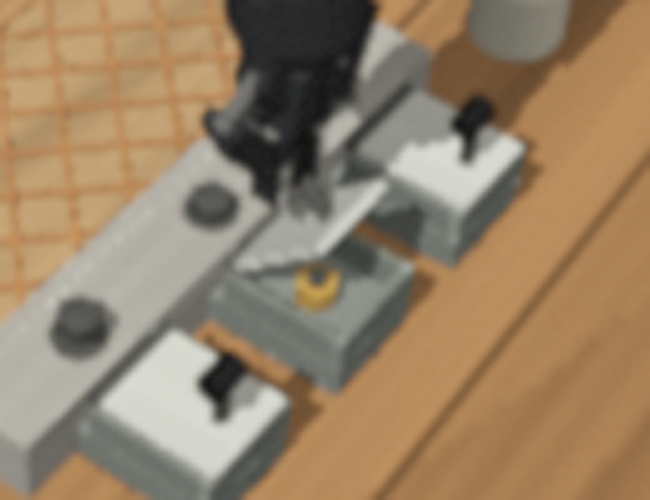

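Emit:
{"api": "carry_out", "payload": {"rows": [-0.05,0,-0.01,0,0,0,-1,0,0,0,0,0,0,-1,0,0,0,0,0,0,-1,0,0,0,0,0,0,-1,0,0,0,0,0,0,-1,0,0,0,0,0,0,-1]}}

```text
t: 14.15
position: [0.5559, 0.0157, 0.1176]
tcp_rot: [-3.139, -0.007, 3.112]
wrist_force: [-5.6, -5.3, 4.8]
opening: 0.271
```

```bash
python3 -c "
from h import *
from cell import robot
import cv2
s=robot.read_state(); q=s['position']; c=np.hypot(q[0]-.5057,q[2]-.0858)
print(q,s['wrist_force'].round(1),s['opening'],'angle chord',np.degrees(2*np.arcsin(c/2/.07102)),abs(s['joint_vel']).max())
p=robot.read_camera('side'); im=p['color'][:,:,::-1]
cv2.imwrite('pics/side6.png',cv2.resize(im[170:270,290:420],None,fx=5,fy=5,interpolation=2))
for d in (40,45,50,55):
  a=np.radians(d)
  print(d,[((proj(CS,w(P,(-.08*np.cos(a),y,.052+.08*np.sin(a))))-[290,170]+.5)*5-.5).round(0).tolist() for y in(.032,-.032)] if 0 else [(((proj(CS,w(P,(-.08*np.cos(a),y,.052+.08*np.sin(a))))-[290,170]+.5)*5)-.5).round(0).tolist() for y in(.032,-.032)])
p=robot.read_camera('top'); im=p['color'][:,:,::-1]
cv2.imwrite('pics/top6.png',im[:, :])
"
```

```text
[0.55593641 0.01570344 0.11756196] [-5.6 -5.3  4.8] 0.27147235001569053 angle chord 49.47207552520415 0.0019603605969360687
40 [[324.0, 264.0], [391.0, 194.0]]
45 [[317.0, 253.0], [384.0, 184.0]]
50 [[310.0, 243.0], [377.0, 174.0]]
55 [[302.0, 233.0], [369.0, 164.0]]
```

View pics/side6.png

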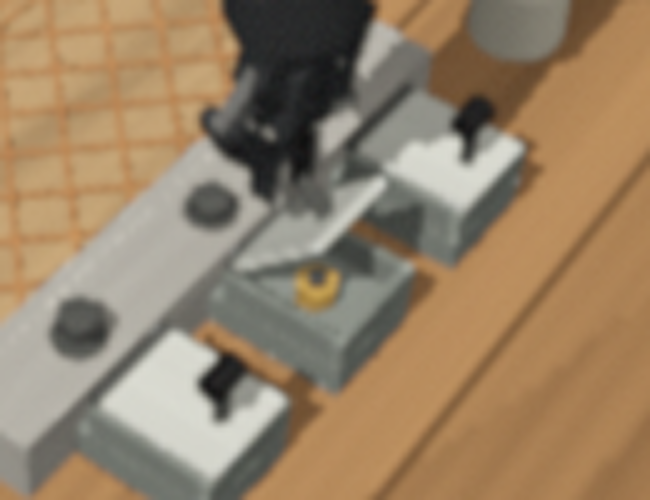

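View pics/top6.png

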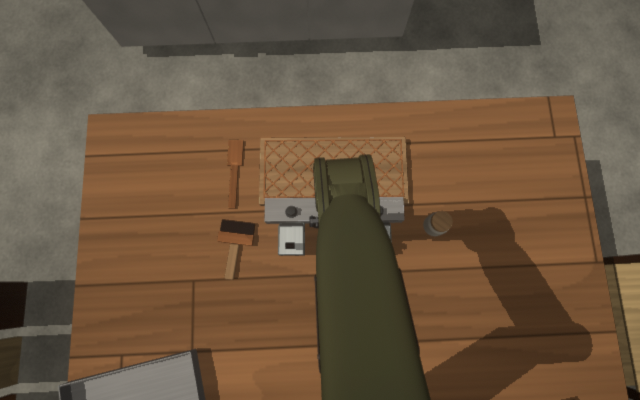

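```bash
python3 -c "
from h import *
P=[.5629,.0184,-.0324]
for d in (0,40,45,50,55):
  a=np.radians(d)
  print(d,[[(((proj(CS,w(P,(-.08*np.cos(a)-o*np.sin(a),y,.052+.08*np.sin(a)+o*np.cos(a)*1)))-[290,170]+.5)*5)-.5).round(0).tolist() for y in(.032,-.032)] for o in(-.003,.003)])
"
```

```text
0 [[[349.0, 348.0], [413.0, 278.0]], [[349.0, 341.0], [414.0, 271.0]]]
40 [[[323.0, 268.0], [390.0, 199.0]], [[329.0, 266.0], [396.0, 196.0]]]
45 [[[316.0, 258.0], [383.0, 188.0]], [[323.0, 256.0], [390.0, 187.0]]]
50 [[[308.0, 247.0], [376.0, 178.0]], [[316.0, 246.0], [383.0, 177.0]]]
55 [[[300.0, 236.0], [368.0, 168.0]], [[308.0, 236.0], [376.0, 167.0]]]
```

Emit:
{"api": "carry_out", "payload": {"rows": [-0.04,0,-0.005,0,0,0,-1,0,0,0,0,0,0,-1,0,0,0,0,0,0,-1,0,0,0,0,0,0,-1,0,0,0,0,0,0,-1,0,0,0,0,0,0,-1]}}

```text
t: 14.75
position: [0.5574, 0.0156, 0.1177]
tcp_rot: [-3.139, -0.007, 3.112]
wrist_force: [-6.3, -5.3, 4.1]
opening: 0.271
```

```bash
python3 -c "
from h import *
from cell import robot
import cv2
s=robot.read_state(); q=s['position']; c=np.hypot(q[0]-.5057,q[2]-.0858)
print(s['t'],q,s['wrist_force'].round(1),s['opening'],np.degrees(2*np.arcsin(c/2/.07102)))
p=robot.read_camera('side'); im=p['color'][:,:,::-1]
cv2.imwrite('pics/side7.png',cv2.resize(im[170:270,290:420],None,fx=5,fy=5,interpolation=2))
robot.sign_off()
"
```

```text
14.75 [0.55740227 0.01563354 0.1177453 ] [-6.3 -5.3  4.1] 0.2714911574959748 50.66542468111462
the job is handed in; nothing more can be done
```

View pics/side7.png

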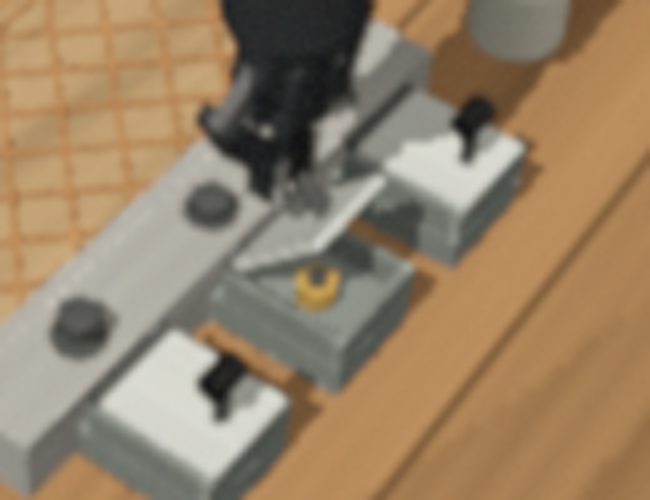

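The middle bolt was the loose one. It is pushed down, and I handed in at 14.75 s with the fingers still pinching its cap open at about 50°.

- **Bolts:** The right bolt did not give under 33 N. The middle one dropped about 7.8 mm and then held at 23 N, and it visibly sits lower. I did not tap the left bolt, since the loose one was already found.
- **Cap:** The final angle is about 51° from the arc the fingers travelled. My rough read of the plate corners in the side picture, taken before the last small nudge (about 1°), gave only 46–49°. The two methods disagree by a few degrees. The lock nut is in plain view.
- **Grip and other caps:** The fingers hold the grip at 23 mm with about 9 N at the wrist. The other two caps are shut in the last side picture.
- **Brush, jar and paddle:** I saw no change in these in the last top view. I compared by eye only and did not measure their positions.

Joint 6 reached its range limit on the way to the middle bolt and the arm stopped short there. A half turn of the tool fixed it.

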